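# Back an old socket cut-out with a batten

### The job

The old twin-socket cut-out in the boxing panel is to be patched from behind. First turn the turnbutton across the panel's edge so that the panel cannot lift; then take the backing batten by its upright grip, tip it and pass it end first through the cut-out, level it behind the panel so that its ends lap behind both short sides of the cut-out, centred and running lengthwise, and draw it up firmly against the panel's back until the turnbutton takes the pull. Finish while still holding it like that, without straining the panel, and leave the other things on the counter where they are.

Things in the scene. Friction and masses are not known exactly. Their poses are not given: they have to be found in the camera images.
- boxing: fixed wooden boxing section on the counter, 231 (x) x 313 (y) x 140 mm high, origin at its footprint's centre, z up. Plywood cheeks 20 mm thick at both y ends (inner faces y = +-136.5), joined at the top by rails 18 thick, 36 deep at both x sides (inner faces x = +-96.5). Ledges 10 wide, 16 high run round under the panel's edges; below that it is hollow down to the counter, open at front and back
- panel: white face panel, 190 (x) x 270 (y) x 10 mm, 0.35 kg, loose in the boxing's top on its ledges, top flush at z = 140 mm, axes as the boxing's; origin at the centre of its underside. Through cut-out in its middle: 135 mm along y, 75 along x. A fixed aluminium strip overlaps its -y edge by 10 mm (top 4.6 mm higher). Drawn up it rises 1.6 mm (weight 3.4 N) until strip and turned button stop it
- opening (a point): centre of the cut-out, at the level of the panel's top face; axes as the panel's
- turnbutton (a joint): steel turnbutton on the boxing's +y cheek, upright pivot, grows counter-clockwise from above: 0 = arm along the boxing's -x, clear of the panel; 1.57 = arm along -y, across its edge; stop 1.62; stays where left (0.04 N m). Arm 17 mm wide, reaches 53 mm from the pivot, 1.6 to 7.6 mm above the panel. On the pivot a thumb wing, 32 mm along the arm, 8 mm thick, 7.6 to 25.6 mm above the panel
- turnbutton_pivot (a point): top of the turnbutton's thumb wing, on the pivot axis: 25.6 mm above the boxing's top; fixed to the boxing (does not turn), axes as the boxing's
- batten: light wooden backing batten, 180 mm long (its x), 40 mm wide (y), 14 mm thick, with an upright grip block on its middle, 24 mm (x) by 16 mm (y), which rises 100 mm above the batten's top face (114 mm above its underside); about 0.14 kg; origin at the centre of its underside, z up along the grip. It stands on the counter, grip up. It is the same either way round
- batten_top (a point): middle of the batten's top face at the foot of the grip block, 14 mm above its underside
- screwdriver: screwdriver with a blue handle lying on the counter, bystander
- lamp_box: small lamp carton, 56x56x66 mm, on the counter, bystander
- black_tape: roll of black tape, 55 mm across, 19 mm high, lying on the counter, bystander
There are look-alikes about, which are no part of the job. There is more than one size of the batten; the job needs the larger.

How it is judged:
By the outcome, as a careful person would: the job done as asked, in the order asked, and still so for the second after the job is handed in, while the arm keeps its last pose, push and grip.
It also fails if it takes over 54 s, if anything falls off the work surface, if the arm or the gripper's body presses on something with over 40 N, if the wrist force passes 120 N, or if a joint passes its speed limit or range.

### The arm

A 6-joint arm with a two-finger parallel gripper is mounted at the origin on a cart in front of the work surface, level with it; the furniture and walls round the work are solid. World frame = base frame: x ahead of the robot, y to its left, z up, the work surface at z = 0. Lengths are in m, angles in rad, forces in N, time in s.
With the tool pointing down it reaches from about 0.425 to 0.95 m from the base axis. Payload 14.7 kg.
Tool frame: the origin (TCP) lies between the finger pads; the fingertips stand robot.nose_length ahead of it and the grasp point (between the pads) lies 6 mm ahead of it (robot.nose_length is the distance from the TCP to the fingertips, in m); z points along the fingers, y is the line along which they close (so a half turn about z gives the same grasp; the last joint's range is limited). The gripper opens to 85 mm and grips with 20 to 120 N. Pads are 22 mm wide; open, the fingers measure 114 mm over their backs; the gripper's body (76 mm by 85 mm) begins 54 mm behind the grasp point. The pads swing forward as they close: fully open they stand 13 mm farther back than shut.
Start: joints at [1.11, 0.48, 1.596, -0, 1.065, -0.047], TCP at [0.261, 0.595, 0.256] pointing down, gripper open.
Joint ranges: [-2.75, 2.75], [-0.82, 2.05], [0.23, 2.67], [-1.56, 4.7], [0.09, 2.69], [-2.92, 2.92]. Speed limits (rad/s): [1.89, 1.89, 2.39, 3.01, 3.01, 3.01].

### API

Orientations are given as a unit quaternion [w, x, y, z].
In Python, from bench import robot gives the robot as it stands.
- The arm moves only by the shell command python3 -m jog 'ROWS' [FORCE]. ROWS is JSON, a list of rows, each a list of 5 numbers: the opening, from -1 (shut) to 1 (fully open), then the shift along the tool's x, y, z in m, then the turn about the tool's z in degrees. A call has 1 to 10 rows; each row is the pose to reach, as a shift and turn from the pose commanded when the call began, along the tool's axes at that moment; what a row does not reach only later rows make up. A row lasts 1/10 s, in which the tool goes at most 50 mm and 8.59 degrees, less where a joint would pass 70% of its speed; a pose out of reach is approached as far as the arm can. A call with a gripper value outside its range is refused whole. The fingers move at their own pace and stop on an object; FORCE is the grip in N (left out, the last holds). Time passes only in rows, so rows that repeat a pose let the fingers close. It gives the time, the measured TCP pose, the force, the opening and the grip force at its end, in the units of the state.
- robot.observe(): the state, without advancing time (a new reading comes with each control period).
- robot.snapshot(name): name is "side" or "top" or "wrist"; returns a dict with "img" (384x512x3 uint8, red, green, blue), "fx", "fy", "cx", "cy" (pixels), "rvec" (rotation vector, rad) and "tvec" (3), from world to camera coordinates, as OpenCV has them. Camera axes: x right, y down, z forward; pixel columns grow to the right and rows downward; lengths in m; the calibration is good to about 2 mm. A picture is of the moment at which its call begins. There is no depth.
- robot.finish_job(): hands the job in; it is judged then, once.
The state is a dict: "t": time; "joint_positions": joint angles; "dq": joint speeds; "joint_torque": joint torques, N m; "tcp_pos": TCP position; "ee_rot": TCP orientation; "ft_force": force on the tool from outside, world axes, zero at the start; "ft_torque": the same for the moment, N m; "width": finger opening in m; "grip_force": force on a finger pad.
Only numpy, scipy, OpenCV 4.12 (cv2) and the standard library are available. Lean on these libraries where they do the work, as an engineer would, in place of code of your own. Each camera call takes 0.05 s, during which the arm holds its last target. There are 200 camera calls.

## Working session

There is one attempt and no reset: what is moved stays moved. The work goes in short steps, Python scripts to look and compute and a shell command to move; the robot and the scene stay as the last step left them, time stands still between calls to the robot, and variables do not carry over. Pictures are saved under pics/ and viewed, at most 10 in all, crops included, and the job is handed in when it is done.

```bash
ls; mkdir -p pics; python3 - <<'E'
from bench import robot
import cv2,pickle
print(robot.nose_length, robot.observe())
for n in("top","side"):
    s=robot.snapshot(n); pickle.dump(s,open(f"{n}.pkl","wb")); cv2.imwrite(f"pics/{n}0.png",cv2.resize(s["img"][:,:,::-1],(800,600)))
E
```

```text
pics
0.025 {'t': 0.0, 'joint_positions': array([ 1.11041751e+00,  4.80896648e-01,  1.59688393e+00,  1.62349544e-05,
        1.06513021e+00, -4.66165817e-02]), 'dq': array([-0.00075599,  0.00015823,  0.00089127, -0.00106472,  0.00136915,
       -0.0015566 ]), 'joint_torque': array([-3.02037122e-03, -9.50651765e+01, -4.30185843e+01, -2.11799957e-04,
        1.20113703e-02, -5.82471330e-05]), 'tcp_pos': array([0.26114355, 0.59479349, 0.25562658]), 'ee_rot': array([-1.72161448e-04,  2.05412334e-01,  9.78675298e-01, -6.36227429e-04]), 'ft_force': array([0.16177519, 0.47980594, 0.00300576]), 'ft_torque': array([ 0.02033082, -0.014181  , -0.03808075]), 'grip_force': 0.0, 'width': 0.08481445558497873}
```

View pics/top0.png

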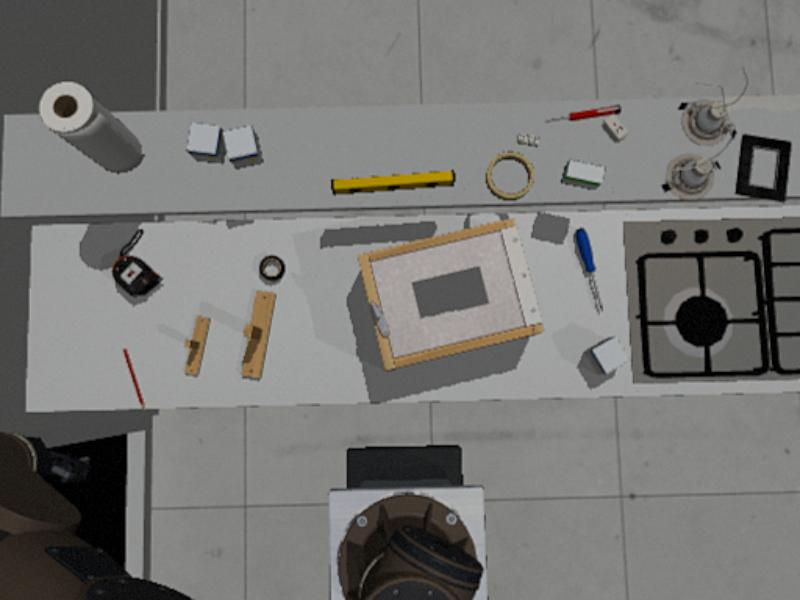

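View pics/side0.png

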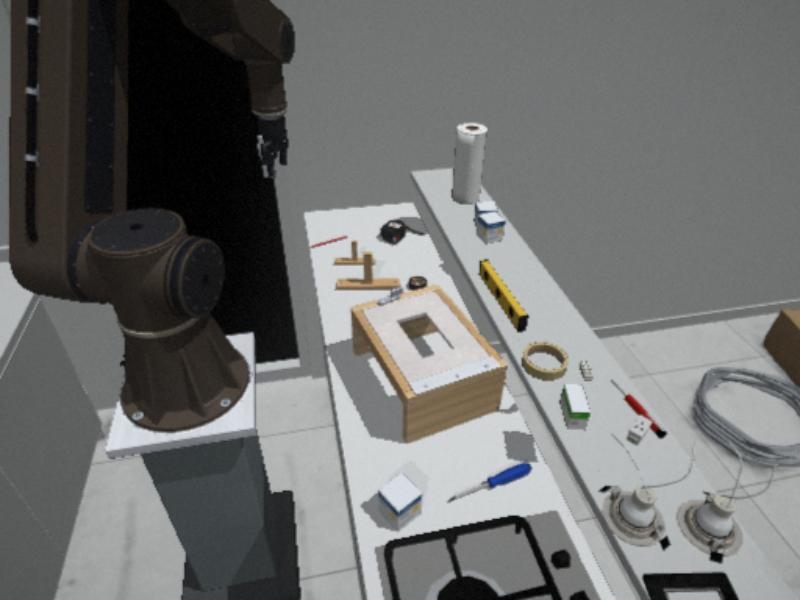

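The top view shows the boxing with its strip on the right (-y), so boxing yaw is about 13°. The turnbutton is at (379,318), the large batten at (258,335) with the short look-alike at (197,346). The side view agrees.

```bash
cat > h.py <<'E'
import numpy as np,cv2,pickle
from bench import robot
from scipy.spatial.transform import Rotation as R
from scipy.optimize import least_squares
def proj(s,P):
    K=np.array([[s["fx"],0,s["cx"]],[0,s["fy"],s["cy"]],[0,0,1.]])
    return cv2.projectPoints(np.array(P,float).reshape(-1,1,3),np.array(s["rvec"],float),np.array(s["tvec"],float),K,None)[0].reshape(-1,2)
def onplane(s,uv,z):
    Rm=R.from_rotvec(np.ravel(s["rvec"])).as_matrix(); c=-Rm.T@np.ravel(s["tvec"])
    d=Rm.T@np.array([(uv[0]-s["cx"])/s["fx"],(uv[1]-s["cy"])/s["fy"],1]); return c+d*(z-c[2])/d[2]
def loc(p,P):
    P=np.array(P,float); c,q=np.cos(p[2]),np.sin(p[2])
    return np.c_[p[0]+c*P[:,0]-q*P[:,1],p[1]+q*P[:,0]+c*P[:,1],P[:,2]]
def fit(obs,p0):
    f=lambda p:np.concatenate([(proj(s,loc(p,P))-np.array(uv)).ravel() for s,P,uv in obs])
    r=least_squares(f,p0,loss="soft_l1"); return r.x,r.fun
def tool():
    o=robot.observe(); q=o["ee_rot"]; return o,R.from_quat([q[1],q[2],q[3],q[0]])
def rel(world):  # tool-axis shift to a world TCP target
    o,r=tool(); return r.inv().apply(np.array(world)-o["tcp_pos"])
def closeyaw():
    o,r=tool(); y=r.as_matrix()[:,1]; return np.degrees(np.arctan2(y[1],y[0]))
E
python3 - <<'E'
from h import *
s=pickle.load(open("top.pkl","rb")); k=1.5625
B=[(115.5,156.5),(115.5,-156.5),(-115.5,-156.5),(-115.5,156.5)]
O=[(37.5,67.5),(37.5,-67.5),(-37.5,-67.5),(-37.5,67.5)]
P=[(x/1e3,y/1e3,.14) for x,y in B+O]
uv=np.array([(359,256),(515,221),(542,330),(388,369),(412,281),(480,266),(489,302),(420,317)])/k
p,e=fit([(s,P,uv)],[.6,0,.2]); print("box",p,np.degrees(p[2]),e.round(1))
print("btn",onplane(s,np.array((379,318))/k,.16))
for n,uv in(("e1",(265,292)),("e2",(252,378))): print(n,onplane(s,np.array(uv)/k,.014))
print("griptop",onplane(s,np.array((249,330))/k,.114)); print(closeyaw())
w=robot.snapshot("wrist"); c=R.from_rotvec(np.ravel(w["rvec"])).as_matrix(); print("wristcam",-c.T@np.ravel(w["tvec"]),c[2],w["fx"])
E
```

```text
box [ 0.53569973 -0.09705467  0.20930023] 11.992019747186319 [-0.9 -2.  -0.3 -3.2  1.9  0.9 -1.8  0.4 -0.1  0.1  0.  -0.6  0.4  0.4
  0.7  1.2]
btn [0.48692448 0.0410983  0.16      ]
e1 [0.56122553 0.2828364  0.014     ]
e2 [0.38232445 0.31036927 0.014     ]
griptop [0.47407806 0.29554136 0.114     ]
66.29321765244968
wristcam [0.18699655 0.62747296 0.37307984] [ 0.28979858 -0.12715726 -0.94860309] 334.581134195457
```

```bash
python3 -c "
from h import *
print(rel([.488,.045,.27]))"
```

```text
[-0.42874875 -0.41229751 -0.01380488]
```

```bash
python3 -m jog '[[1,-0.429,-0.412,-0.014,144],[1,-0.429,-0.412,-0.014,144],[1,-0.429,-0.412,-0.014,144],[1,-0.429,-0.412,-0.014,144],[1,-0.429,-0.412,-0.014,144],[1,-0.429,-0.412,-0.014,144],[1,-0.429,-0.412,-0.014,144],[1,-0.429,-0.412,-0.014,144],[1,-0.429,-0.412,-0.014,144],[1,-0.429,-0.412,-0.014,144]]'
python3 -c "
from h import *
print(rel([.488,.045,.27]),closeyaw())"
```

```text
t: 1.15
tcp_pos: [0.4525, 0.1312, 0.2682]
ee_rot: [0.0, 0.819, 0.574, 0.0]
ft_force: [0.7, 1.4, -0.4]
width: 0.0858
grip_force: 0.0
[-0.06884687  0.06284337 -0.00180812] -20.001691226521682
```

```bash
python3 -m jog '[[1,-0.069,0.063,-0.002,58],[1,-0.069,0.063,-0.002,58],[1,-0.069,0.063,-0.002,58],[1,-0.069,0.063,-0.002,58],[1,-0.069,0.063,-0.002,58],[1,-0.069,0.063,-0.002,58],[1,-0.069,0.063,-0.002,58],[1,-0.069,0.063,-0.002,58],[1,-0.069,0.063,-0.002,58]]'
python3 - <<'E'
from h import *
print(closeyaw(),robot.observe()["joint_positions"])
s=robot.snapshot("wrist"); pickle.dump(s,open("w1.pkl","wb")); cv2.imwrite("pics/w1.png",cv2.resize(s["img"][:,:,::-1],(800,600),interpolation=cv2.INTER_CUBIC))
E
```

```text
t: 2.05
tcp_pos: [0.4883, 0.047, 0.27]
ee_rot: [0.0, 0.994, 0.109, -0.0]
ft_force: [-0.8, 0.3, -0.9]
width: 0.0854
grip_force: 0.0
-77.44254085379966 [ 3.41556022e-02  2.41625964e-01  1.93620464e+00 -3.02273114e-05
  9.63961399e-01  1.38580016e+00]
```

View pics/w1.png

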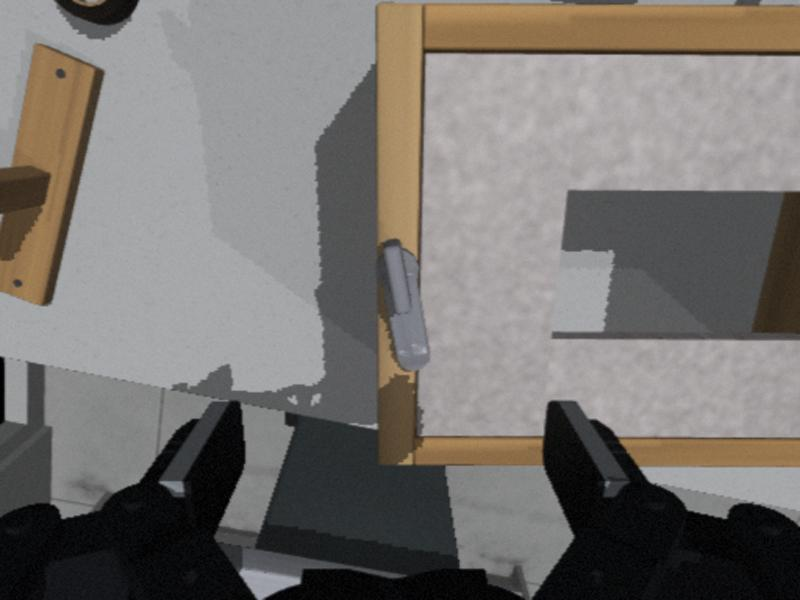

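```bash
python3 - <<'E'
from h import *
s=pickle.load(open("w1.pkl","rb")); t=pickle.load(open("top.pkl","rb")); k=1.5625
B=[(115.5,156.5),(-115.5,156.5),(37.5,67.5),(-37.5,67.5),(95.5,135.5),(-95.5,135.5)]
P=[(x/1e3,y/1e3,.14) for x,y in B]
uv=np.array([(378,4),(379,464),(568,190),(552,338),(424,51),(416,437)])/k
p,e=fit([(s,P,uv)],[.535,-.097,.21]); print("box",p,np.degrees(p[2]),e.round(1))
np.save("box.npy",p)
a,b=[onplane(s,np.array(q)/k,.1656) for q in((391,241),(404,311))]; m=(a+b)/2
print(a,b,m,np.linalg.norm(a-b),"wing yaw",np.degrees(np.arctan2(*(a-b)[1::-1])))
c,q=np.cos(p[2]),np.sin(p[2]); d=m[:2]-p[:2]; print("local pivot",c*d[0]+q*d[1],-q*d[0]+c*d[1])
# batten top face corners
uvb=[(37,44),(103,70),(45,305)]
print([onplane(s,np.array(q)/k,.014) for q in uvb])
print(rel([m[0],m[1],.22]))
E
```

```text
box [ 0.53618571 -0.09475897  0.21443516] 12.286229724793152 [-1.1 -3.2 -0.4  2.3  0.2 -0.2 -0.   0.5  0.8  0.6  0.4 -0.2]
[0.52204533 0.05549143 0.1656    ] [0.4921156  0.04286439 0.1656    ] [0.50708047 0.04917791 0.1656    ] 0.032484321212067166 wing yaw 22.87435935164133
local pivot 0.002190494316915856 0.14683372451293425
[array([0.56723959, 0.30091634, 0.014     ]), array([0.56086727, 0.25849452, 0.014     ]), array([0.38603578, 0.29355986, 0.014     ])]
[0.01885467 0.00196191 0.05000893]
```

```bash
python3 -m jog '[[0.2,0.018,0.002,0.03,-8],[0.2,0.018,0.002,0.06,-10.5],[0.2,0.018,0.002,0.094,-10.5],[0.2,0.018,0.002,0.094,-10.5],[-1,0.018,0.002,0.094,-10.5],[-1,0.018,0.002,0.094,-10.5],[-1,0.018,0.002,0.094,-10.5],[-1,0.018,0.002,0.094,-10.5],[-1,0.018,0.002,0.094,-10.5],[-1,0.018,0.002,0.094,-10.5]]' 25
python3 -m jog '[[-1,0,0,0,0],[-1,0,0,0,0],[-1,0,0,0,0]]'
```

```text
t: 3.1
tcp_pos: [0.5069, 0.0497, 0.1777]
ee_rot: [-0.0, 0.98, 0.198, 0.001]
ft_force: [-2.9, 8.7, 9.5]
width: 0.0072
grip_force: 28.5
t: 3.4
tcp_pos: [0.507, 0.0497, 0.1778]
ee_rot: [-0.0, 0.98, 0.198, 0.001]
ft_force: [-3.2, 9.2, 10.2]
width: 0.0073
grip_force: 28.5
```

```bash
python3 -m jog '[[-1,0,0.001,-0.002,0],[-1,0,0.001,-0.002,-8],[-1,0,0.001,-0.002,-16],[-1,0,0.001,-0.002,-24],[-1,0,0.001,-0.002,-32],[-1,0,0.001,-0.002,-40],[-1,0,0.001,-0.002,-48],[-1,0,0.001,-0.002,-56],[-1,0,0.001,-0.002,-64],[-1,0,0.001,-0.002,-72]]'
python3 -m jog '[[-1,0,0,0,-4],[-1,0,0,0,-8.5],[-1,0,0,0,-8.5]]'; python3 -c "
from h import *
print(closeyaw())"
```

```text
t: 4.4
tcp_pos: [0.5049, 0.0503, 0.1784]
ee_rot: [-0.002, 0.675, 0.738, 0.0]
ft_force: [-10.0, 29.7, -2.9]
width: 0.0068
grip_force: 27.7
t: 4.7
tcp_pos: [0.5046, 0.0503, 0.1784]
ee_rot: [-0.002, 0.619, 0.785, 0.0]
ft_force: [-11.6, 29.1, -2.0]
width: 0.0074
grip_force: 27.7
13.47775459391253
```

```bash
python3 -m jog '[[0.2,0,0,0,0],[0.2,0,0,0,0],[0.2,0,0,-0.04,0],[0.2,0,0,-0.09,0],[1,0,0,-0.09,0],[1,0,0,-0.09,0]]'
python3 - <<'E'
from h import *
s=robot.snapshot("wrist"); pickle.dump(s,open("w2.pkl","wb")); cv2.imwrite("pics/w2.png",cv2.resize(s["img"][:,:,::-1],(800,600),interpolation=cv2.INTER_CUBIC))
print(rel([.475,.296,.26]),closeyaw())
E
```

```text
t: 5.3
tcp_pos: [0.5077, 0.0478, 0.27]
ee_rot: [0.002, 0.62, 0.784, 0.001]
ft_force: [-0.4, 0.4, -0.4]
width: 0.0778
grip_force: 0.0
[0.2488777  0.02617046 0.00866737] 13.339696630534847
```

View pics/w2.png

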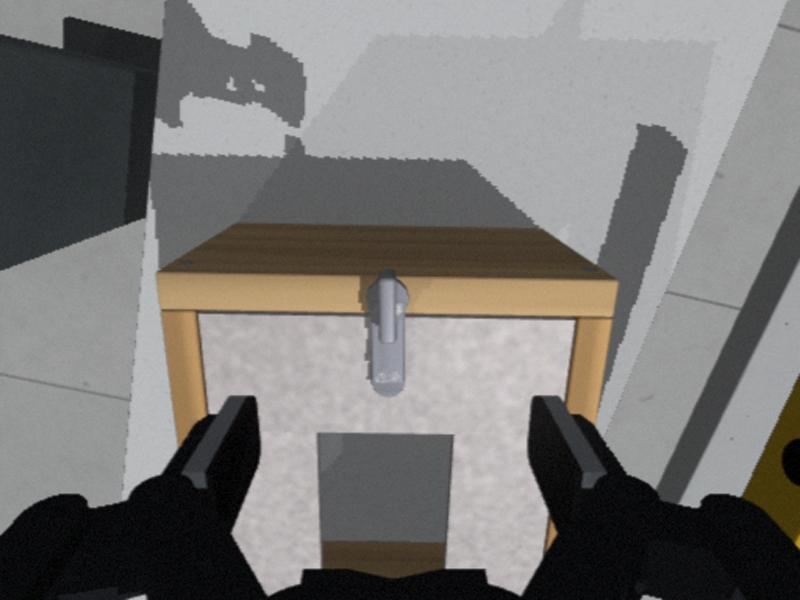

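The turnbutton now points straight across the panel edge (pivot at (388,285), arm tip at (388,390)). Next, the batten.

```bash
python3 - <<'E'
from h import *
k=1.5625
def PP(B): return [(x/1e3,y/1e3,.14) for x,y in B]
s1=pickle.load(open("w1.pkl","rb"));s2=pickle.load(open("w2.pkl","rb"))
o1=(s1,PP([(37.5,67.5),(-37.5,67.5),(95.5,135.5),(-95.5,135.5)]),np.array([(568,190),(552,338),(424,51),(416,437)])/k)
o2=(s2,PP([(-115.5,156.5),(115.5,156.5),(-95.5,135.5),(95.5,135.5),(-37.5,67.5),(37.5,67.5)]),np.array([(160,272),(614,279),(198,313),(575,319),(318,433),(453,435)])/k)
for o in([o2],[o1,o2]):
    p,e=fit(o,np.load("box.npy")); print(p,np.degrees(p[2]),e.round(1))
np.save("box.npy",p)
E
python3 -m jog '[[1,0.249,0.026,0.009,-67],[1,0.249,0.026,0.009,-67],[1,0.249,0.026,0.009,-67],[1,0.249,0.026,0.009,-67],[1,0.249,0.026,0.009,-67],[1,0.249,0.026,0.009,-67],[1,0.249,0.026,0.009,-67],[1,0.249,0.026,0.009,-67],[1,0.249,0.026,0.009,-67],[1,0.249,0.026,0.009,-67]]'
python3 - <<'E'
from h import *
s=robot.snapshot("wrist"); pickle.dump(s,open("w3.pkl","wb")); cv2.imwrite("pics/w3.png",cv2.resize(s["img"][:,:,::-1],(800,600),interpolation=cv2.INTER_CUBIC))
print(closeyaw())
E
```

```text
[ 0.53681327 -0.09436719  0.2155765 ] 12.3516238175136 [-5.4  0.2  5.2  0.5 -0.7  0.3  0.8  0.1 -0.9 -0.2  0.8 -0.4]
[ 0.5365346  -0.09441554  0.21554615] 12.34988492983325 [-0.2 -0.7 -0.2  0.1  0.3  0.1  0.3 -0.5 -5.8  0.2  4.8  0.5 -1.   0.2
  0.4  0.  -1.2 -0.3  0.5 -0.4]
t: 6.35
tcp_pos: [0.4743, 0.296, 0.2583]
ee_rot: [-0.001, 0.086, 0.996, -0.0]
ft_force: [0.8, 0.3, -0.9]
width: 0.0856
grip_force: 0.0
80.12464256185648
```

View pics/w3.png

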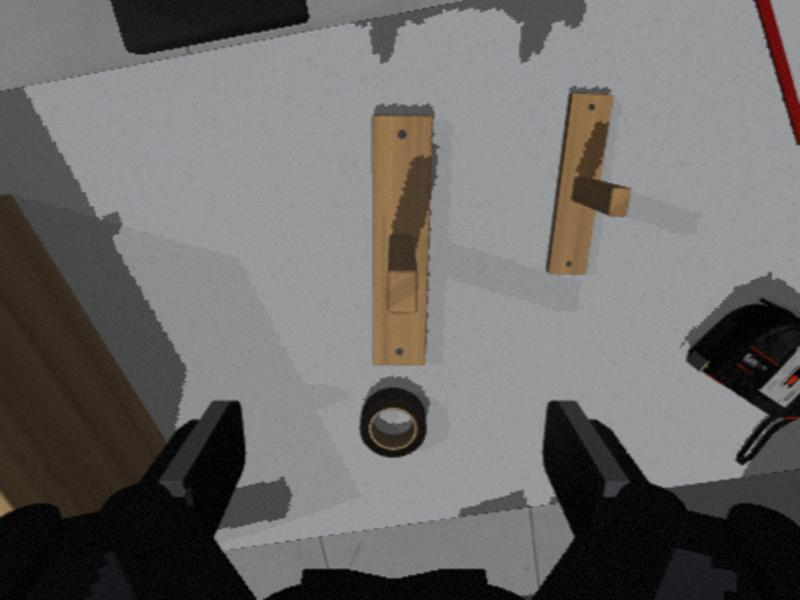

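```bash
python3 - <<'E'
from h import *
s=pickle.load(open("w3.pkl","rb")); k=1.5625
P=[(-.09,.02,.014),(-.09,-.02,.014),(.09,-.02,.014),(.09,.02,.014)]
G=[(-.012,.008,.114),(-.012,-.008,.114),(.012,-.008,.114),(.012,.008,.114)]
Up=[(433,116),(373,116),(373,364),(427,364)];Ug=[(417,272),(389,272),(389,313),(416,313)]
# image right = world +y or -y? test both via residual
for flip in (1,-1):
  Q=[(x,flip*y,z) for x,y,z in P+G]
  p,e=fit([(s,Q,np.array(Up+Ug)/k)],[.474,.296,-.17]); print(p,np.degrees(p[2]),np.abs(e).mean())
print(rel([p[0],p[1],.2]),rel([p[0],p[1],.11]))
E
```

```text
[ 0.4769076   0.30086249 -0.17917521] -10.265983419992804 0.7971670738606349
[ 0.47689237  0.30063869 -0.17308427] -9.916998293194473 14.202494737193653
[-0.00169714  0.00508238  0.05852067] [-0.00176063  0.00513828  0.14852063]
```

```bash
python3 -m jog '[[0.2,-0.002,0.005,0.05,0.4],[0.2,-0.002,0.005,0.1,0.4],[0.2,-0.002,0.005,0.14,0.4],[0.2,-0.002,0.005,0.1545,0.4],[-1,-0.002,0.005,0.1545,0.4],[-1,-0.002,0.005,0.1545,0.4],[-1,-0.002,0.005,0.1545,0.4],[-1,-0.002,0.005,0.1545,0.4],[-1,-0.002,0.005,0.1545,0.4],[-1,-0.002,0.005,0.1545,0.4]]' 25
python3 -m jog '[[-1,0,0,0,0],[-1,0,0,-0.03,0],[-1,0,0,-0.08,0],[-1,0,0,-0.13,0],[-1,0,0,-0.18,0],[-1,0,0,-0.2,0],[-1,0,0,-0.2,0]]'
python3 - <<'E'
from h import *
p=np.load("box.npy")
# TCP above opening with batten centre at local y=-0.02, batten underside 20mm above panel
t=loc(p,[(0,-.02,.14+.02+.104)])[0]; print(t,rel(t),closeyaw(),robot.observe()["joint_positions"])
E
```

```text
t: 7.4
tcp_pos: [0.4777, 0.301, 0.1054]
ee_rot: [0.001, 0.088, 0.996, 0.0]
ft_force: [-0.1, -1.1, 7.9]
width: 0.0155
grip_force: 30.7
t: 8.1
tcp_pos: [0.4787, 0.3016, 0.3084]
ee_rot: [0.003, 0.088, 0.996, 0.002]
ft_force: [-0.3, 0.4, -1.8]
width: 0.0155
grip_force: 29.4
[ 0.54081222 -0.11395273  0.264     ] [-0.13354912 -0.39848171  0.04342548] 79.94220455656765 [ 5.08634487e-01  3.08476719e-01  1.73432018e+00  3.07886432e-05
  1.09241271e+00 -8.86624285e-01]
```

```bash
python3 -m jog '[[-1,-0.1335,-0.3985,0,67.6],[-1,-0.1335,-0.3985,0,67.6],[-1,-0.1335,-0.3985,0,67.6],[-1,-0.1335,-0.3985,0,67.6],[-1,-0.1335,-0.3985,0,67.6],[-1,-0.1335,-0.3985,0,67.6],[-1,-0.1335,-0.3985,0,67.6],[-1,-0.1335,-0.3985,0,67.6],[-1,-0.1335,-0.3985,0,67.6],[-1,-0.1335,-0.3985,0,67.6]]' 20
python3 -m jog '[[-1,0,0,0,0],[-1,0,0,0,0]]'
python3 - <<'E'
from h import *
p=np.load("box.npy")
t=loc(p,[(0,-.02,.14+.015+.105)])[0]; print(t,rel(t),closeyaw())
s=robot.snapshot("wrist"); pickle.dump(s,open("w4.pkl","wb")); cv2.imwrite("pics/w4.png",cv2.resize(s["img"][:,:,::-1],(800,600),interpolation=cv2.INTER_CUBIC))
E
```

```text
t: 9.1
tcp_pos: [0.5389, -0.1176, 0.3031]
ee_rot: [-0.001, 0.628, 0.778, -0.001]
ft_force: [0.2, 0.8, -0.8]
width: 0.0154
grip_force: 29.4
t: 9.3
tcp_pos: [0.5388, -0.1139, 0.3039]
ee_rot: [-0.001, 0.627, 0.779, -0.0]
ft_force: [-0.8, 0.6, -1.5]
width: 0.0156
grip_force: 29.4
[ 0.54081222 -0.11395273  0.26      ] [-0.00056058  0.00201362  0.04387538] 12.394182363656784
```

View pics/w4.png

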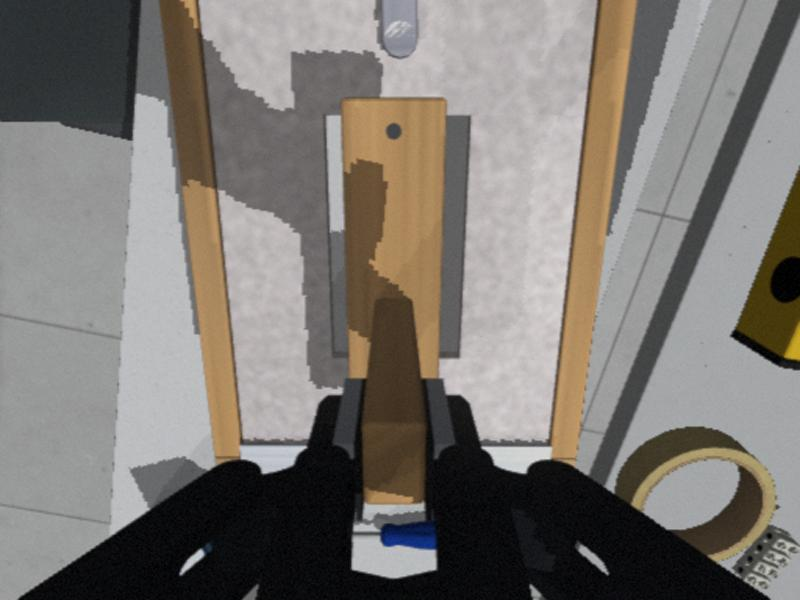

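The batten hangs level over the cut-out: its end corners are (343,98) and (446,98), and the cut-out corners are (327,115), (469,115) and (460,357). Next I check the offsets in the boxing frame.

```bash
python3 - <<'E'
from h import *
p=np.load("box.npy"); s=pickle.load(open("w4.pkl","rb"))
def l(uv,z):
    d=onplane(s,np.array(uv)/1.5625,z)[:2]-p[:2]; c,q=np.cos(p[2]),np.sin(p[2]); return (1e3*np.array([c*d[0]+q*d[1],-q*d[0]+c*d[1]])).round(1)
for uv in((343,98),(446,98),(439,355)): print("bat",l(uv,.213))
for uv in((327,115),(469,115),(460,357)): print("open",l(uv,.14))
E
```

```text
bat [-20.6  71.8]
bat [17.7 71.9]
bat [ 18.1 -32.4]
open [-35.5  67.4]
open [36.5 67.5]
open [ 37.5 -66.6]
```

```bash
cat >> h.py <<'E'
def st():  # boxing-frame grasp point (mm, z over panel top), batten assumed 1.4 mm on in y
    p=np.load("box.npy"); o,_=tool(); d=o["tcp_pos"][:2]-p[:2]; c,q=np.cos(p[2]),np.sin(p[2])
    print("x,Yp,zb",(1e3*np.array([c*d[0]+q*d[1],-q*d[0]+c*d[1]+.0014,o["tcp_pos"][2]-.146])).round(1),"F",o["ft_force"].round(1),"T",o["ft_torque"].round(2),"yaw",round(closeyaw(),2),"t",o["t"])
E
python3 -c "from h import *;st()"
python3 -m jog '[[-1,-0.01,0.002,0.03,0],[-1,-0.01,0.002,0.054,0],[-1,-0.01,0.002,0.054,0],[-1,-0.01,0.002,0.054,0]]'
python3 -c "from h import *;st()"
```

```text
x,Yp,zb [ -1.8 -18.  158.1] F [-0.1  0.3 -1.1] T [0.01 0.01 0.  ] yaw 12.42 t 9.35
t: 9.75
tcp_pos: [0.5433, -0.1234, 0.2509]
ee_rot: [-0.0, 0.627, 0.779, -0.0]
ft_force: [-0.2, -0.5, 0.1]
width: 0.0158
grip_force: 29.4
x,Yp,zb [  0.4 -28.3 104.9] F [-0.2 -0.5  0.1] T [-0.    0.01 -0.03] yaw 12.41 t 9.75
```

```bash
python3 -m jog '[[-1,0,0,0.006,0],[-1,0.004,0,0.008,0],[-1,0.008,0,0.0097,0],[-1,0.012,0,0.012,0],[-1,0.016,0,0.0142,0],[-1,0.016,0,0.0142,0]]'
python3 - <<'E'
from h import *
st()
s=robot.snapshot("wrist"); pickle.dump(s,open("w5.pkl","wb")); cv2.imwrite("pics/w5.png",cv2.resize(s["img"][:,:,::-1],(800,600),interpolation=cv2.INTER_CUBIC))
E
```

```text
t: 10.35
tcp_pos: [0.5405, -0.108, 0.2371]
ee_rot: [0.001, 0.627, 0.779, 0.0]
ft_force: [2.0, 1.9, 5.1]
width: 0.0155
grip_force: 30.5
x,Yp,zb [  0.9 -12.7  91.1] F [2.  1.9 5.1] T [ 0.04 -0.2   0.08] yaw 12.38 t 10.35
```

View pics/w5.png

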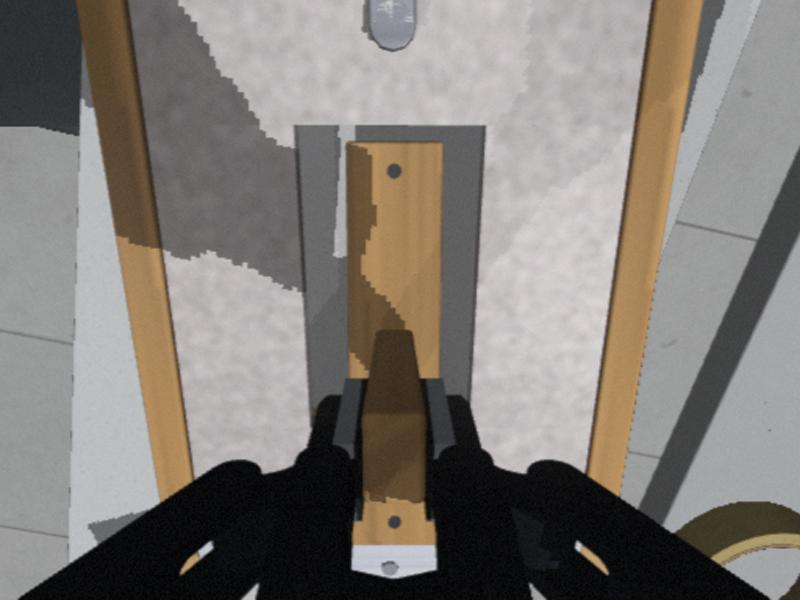

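The batten is tipped about 10°. Its leading end (347–442,142) is inside the cut-out, and the trailing end rests at the -y edge. I continue tipping.

```bash
python3 -m jog '[[-1,0.005,0,0.003,0],[-1,0.0097,0,0.0059,0],[-1,0.014,0,0.009,0],[-1,0.0187,0,0.0125,0],[-1,0.0187,0,0.0125,0]]'
python3 -c "from h import *;st()"
python3 -m jog '[[-1,0.008,0,0.002,0],[-1,0.016,0,0.005,0],[-1,0.024,0,0.008,0],[-1,0.032,0,0.011,0],[-1,0.04,0,0.014,0],[-1,0.044,0,0.0155,0],[-1,0.048,0,0.017,0],[-1,0.048,0,0.017,0]]'
python3 - <<'E'
from h import *
st()
s=robot.snapshot("wrist"); a=s["img"][:,:,::-1]; t=robot.snapshot("side"); pickle.dump(s,open("w6.pkl","wb"))
b=cv2.resize(t["img"][160:300,200:350,::-1],None,fx=2.74,fy=2.74,interpolation=cv2.INTER_CUBIC)
cv2.imwrite("pics/w6.png",np.hstack([cv2.resize(a,(400,300)),b[:300,:400]]) if False else cv2.resize(np.hstack([cv2.resize(a,(512,384)),cv2.resize(b,(411,384))]),(800,333)))
E
```

```text
t: 10.9
tcp_pos: [0.5357, -0.0895, 0.2236]
ee_rot: [-0.0, 0.627, 0.779, 0.0]
ft_force: [1.4, 1.7, 3.4]
width: 0.0155
grip_force: 30.5
x,Yp,zb [ 0.3  6.4 77.6] F [1.4 1.7 3.4] T [ 0.36 -0.34  0.13] yaw 12.37 t 10.9
t: 11.7
tcp_pos: [0.5255, -0.043, 0.2067]
ee_rot: [-0.0, 0.627, 0.779, -0.0]
ft_force: [-0.3, 0.7, -0.9]
width: 0.0155
grip_force: 29.8
x,Yp,zb [ 0.2 54.  60.7] F [-0.3  0.7 -0.9] T [ 0.01 -0.   -0.02] yaw 12.37 t 11.7
```

View pics/w6.png

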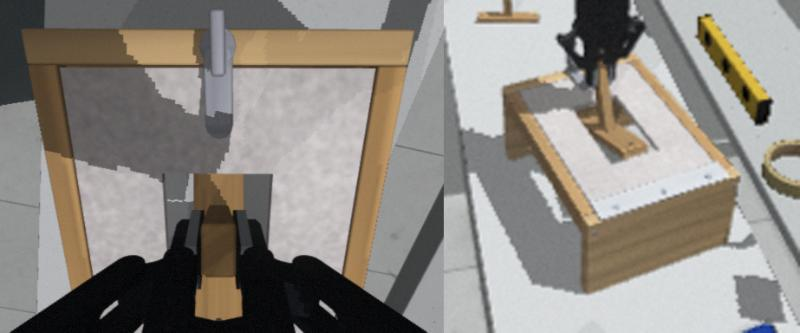

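The leading end is behind the +y side. In the side view, the trailing end lies just inside the -y edge. I go slightly further in +y, then down.

```bash
python3 -m jog '[[-1,0.004,0,0,0],[-1,0.004,0,0.006,0],[-1,0.004,0,0.012,0],[-1,0.004,0,0.018,0],[-1,0.004,0,0.024,0],[-1,0.004,0,0.03,0],[-1,0.004,0,0.03,0]]'
python3 - <<'E'
from h import *
st()
t=robot.snapshot("side")
cv2.imwrite("pics/s7.png",cv2.resize(t["img"][160:300,200:350,::-1],(643,600),interpolation=cv2.INTER_CUBIC))
E
```

```text
t: 12.5
tcp_pos: [0.5243, -0.0395, 0.1759]
ee_rot: [-0.001, 0.627, 0.779, -0.0]
ft_force: [1.7, -0.4, -0.6]
width: 0.0156
grip_force: 29.7
x,Yp,zb [-0.2 57.7 29.9] F [ 1.7 -0.4 -0.6] T [0.01 0.01 0.01] yaw 12.34 t 12.5
```

View pics/s7.png

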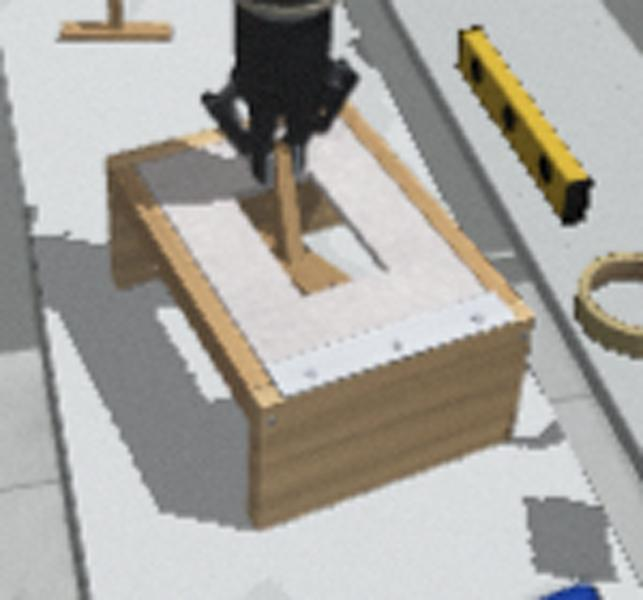

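The trailing end is now below the panel, hidden by the -y edge at about (320,290), with no contact force. Next I centre it, then raise it so the panel's back levels it.

```bash
python3 -m jog '[[-1,-0.012,0,0,0],[-1,-0.024,0,0,0],[-1,-0.036,0,0,0],[-1,-0.048,0,0,0],[-1,-0.0575,0,0,0],[-1,-0.0575,0,0,0]]'
python3 -c "from h import *;st()"
python3 -m jog '[[-1,0,0,-0.005,0],[-1,0,0,-0.01,0],[-1,0,0,-0.015,0],[-1,0,0,-0.02,0],[-1,0,0,-0.024,0],[-1,0,0,-0.028,0],[-1,0,0,-0.032,0],[-1,0,0,-0.036,0],[-1,0,0,-0.036,0]]'
python3 -c "from h import *;st()"
```

```text
t: 13.15
tcp_pos: [0.5375, -0.0971, 0.1769]
ee_rot: [0.0, 0.628, 0.779, 0.0]
ft_force: [0.9, -0.6, -1.0]
width: 0.0155
grip_force: 29.8
x,Yp,zb [ 0.3 -1.5 30.9] F [ 0.9 -0.6 -1. ] T [ 0.07 -0.    0.02] yaw 12.26 t 13.15
t: 14.05
tcp_pos: [0.5372, -0.0956, 0.2134]
ee_rot: [0.0, 0.627, 0.779, 0.0]
ft_force: [0.2, -0.5, -2.9]
width: 0.0157
grip_force: 29.1
x,Yp,zb [ 0.4  0.1 67.4] F [ 0.2 -0.5 -2.9] T [ 0.03  0.13 -0.07] yaw 12.34 t 14.05
```

```bash
python3 -m jog '[[-1,0,0,-0.002,0],[-1,0,0,-0.004,0],[-1,0,0,-0.006,0],[-1,0,0,-0.0075,0],[-1,0,0,-0.0075,0]]'
python3 -c "from h import *;st()"
python3 -m jog '[[-1,0,0,-0.001,0],[-1,0,0,-0.001,0]]'
python3 -m jog '[[-1,0,0,-0.001,0],[-1,0,0,-0.001,0]]'
python3 - <<'E'
from h import *
st()
s=robot.snapshot("wrist"); pickle.dump(s,open("w8.pkl","wb")); cv2.imwrite("pics/w8.png",cv2.resize(s["img"][:,:,::-1],(800,600),interpolation=cv2.INTER_CUBIC))
E
```

```text
t: 14.55
tcp_pos: [0.537, -0.0958, 0.2203]
ee_rot: [-0.0, 0.627, 0.779, -0.0]
ft_force: [0.8, -4.3, -7.9]
width: 0.0155
grip_force: 28.0
x,Yp,zb [ 0.2 -0.1 74.3] F [ 0.8 -4.3 -7.9] T [-0.49 -0.05 -0.02] yaw 12.35 t 14.55
t: 14.75
tcp_pos: [0.537, -0.0958, 0.2212]
ee_rot: [-0.0, 0.627, 0.779, -0.0]
ft_force: [1.0, -6.2, -10.8]
width: 0.0157
grip_force: 27.7
t: 14.95
tcp_pos: [0.537, -0.0959, 0.2221]
ee_rot: [-0.0, 0.627, 0.779, -0.0]
ft_force: [1.8, -4.7, -10.1]
width: 0.0156
grip_force: 27.5
x,Yp,zb [ 0.1 -0.1 76.1] F [  1.8  -4.7 -10.1] T [-0.57 -0.17  0.04] yaw 12.35 t 14.95
```

View pics/w8.png

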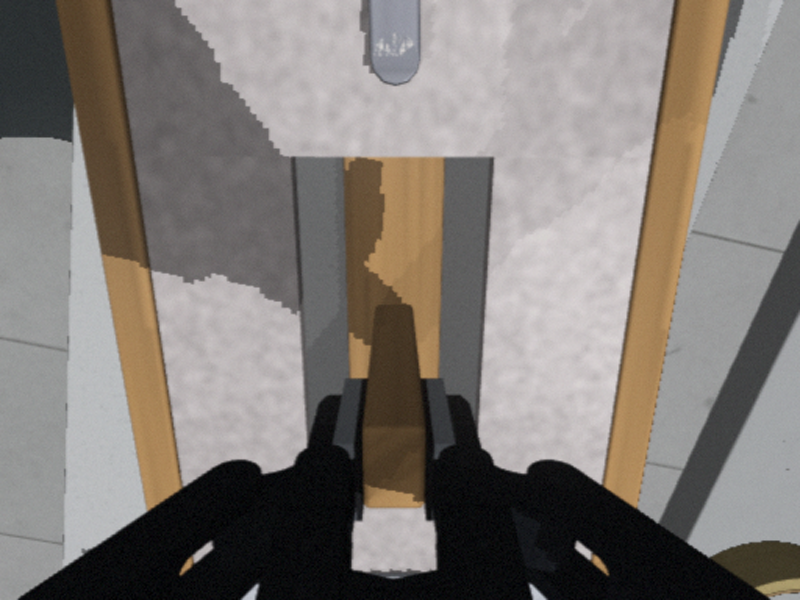

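```bash
for i in 1 2 3; do python3 -m jog '[[-1,0,0,-0.001,0],[-1,0,0,-0.001,0]]' | grep -E "tcp|ft_f"; python3 -c "from h import *;st()"; done
```

```text
tcp_pos: [0.5369, -0.0959, 0.223]
ft_force: [0.8, -5.5, -11.4]
x,Yp,zb [ 0.1 -0.1 77. ] F [  0.8  -5.5 -11.4] T [-0.7  -0.16  0.02] yaw 12.35 t 15.2
tcp_pos: [0.5369, -0.0962, 0.2238]
ft_force: [3.5, -10.4, -16.1]
x,Yp,zb [ 0.  -0.4 77.8] F [  3.5 -10.4 -16.1] T [-1.21 -0.35  0.05] yaw 12.36 t 15.4
tcp_pos: [0.5368, -0.0961, 0.2243]
ft_force: [5.5, -9.4, -23.7]
x,Yp,zb [-0.1 -0.3 78.3] F [  5.5  -9.4 -23.7] T [-1.39 -0.8  -0.01] yaw 12.35 t 15.6
```

```bash
python3 - <<'E'
from h import *
w9=robot.snapshot("wrist"); pickle.dump(w9,open("w9.pkl","wb"))
for n in("w4","w5","w8","w9"):
    a=pickle.load(open(n+".pkl","rb"))["img"].astype(float).sum(2)
    pr=cv2.GaussianBlur(a[:,256:262].mean(1)[:,None],(1,5),0)[:,0]; g=np.diff(pr)[175:225]; i=g.argmin()
    row=cv2.GaussianBlur(a[125:131].mean(0)[None],(5,1),0)[0]; d=np.diff(row)
    r=pickle.load(open(n+".pkl","rb"))["img"].astype(float); sat=(r[125:131,:,0]-r[125:131,:,2]).mean(0)
    xs=np.where(sat[180:330]>35)[0]+180
    print(n,"foot",175+i,g[i].round(),"batten cols",xs.min(),xs.max())
st()
E
```

```text
w4 foot 189 -39.0 batten cols 221 283
w5 foot 210 -45.0 batten cols 223 282
w8 foot 194 -52.0 batten cols 221 283
w9 foot 187 -31.0 batten cols 222 283
x,Yp,zb [-0.1 -0.3 78.3] F [  5.2  -9.2 -24. ] T [-1.37 -0.79 -0.03] yaw 12.36 t 15.65
```

```bash
python3 -m jog '[[-1,0,0,0,0],[-1,0,0,0,0],[-1,-0.0007,0,0.0003,0],[-1,-0.0007,0,0.0003,0],[-1,-0.0007,0,0.0003,0]]' 40
python3 - <<'E'
from h import *
st(); p=np.load("box.npy"); s=pickle.load(open("w9.pkl","rb"))
# button arm still across? compare predicted arm-tip region via panel/opening check
print(proj(s,loc(p,[(0,.0935,.1476),(.0375,.0675,.1416),(-.0375,.0675,.1416)])).round(1))
a=s["img"].astype(float); print(np.abs(np.diff(cv2.GaussianBlur(a[60:130,215:222].mean((1,2))[:,None],(1,3),0)[:,0])).argmax()+60)
E
```

```text
t: 16.15
tcp_pos: [0.5368, -0.0961, 0.2244]
ee_rot: [-0.001, 0.627, 0.779, -0.0]
ft_force: [3.2, -1.4, -25.5]
width: 0.0156
grip_force: 41.1
x,Yp,zb [-0.1 -0.4 78.4] F [  3.2  -1.4 -25.5] T [-0.31 -0.64 -0.02] yaw 12.35 t 16.15
[[251.5  53.5]
 [316.4 102.9]
 [186.7 102.8]]
99
```

```bash
python3 -m jog '[[-1,0,0,0.0007,0],[-1,0,0,0.0007,0],[-1,0,0,0.0007,0],[-1,0,0,0.0007,0],[-1,0,0,0.0007,0]]'
python3 -c "from h import *;st()"
```

```text
t: 16.65
tcp_pos: [0.537, -0.0961, 0.2243]
ee_rot: [-0.0, 0.627, 0.779, -0.0]
ft_force: [-1.2, 3.1, -14.8]
width: 0.0158
grip_force: 42.7
x,Yp,zb [ 0.1 -0.4 78.3] F [ -1.2   3.1 -14.8] T [ 0.34  0.32 -0.02] yaw 12.35 t 16.65
```

```bash
python3 -c "
from bench import robot
print(robot.finish_job())"
```

```text
the job is handed in; nothing more can be done
None
```

I turned the turnbutton across the panel edge, then passed the batten end first through the cut-out and levelled and centred it behind. I handed the job in at about 17 s with the arm still holding it drawn up at about 15 N; the last checks were by sensor and image numbers, and no verdict came back.

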